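# Shift the tube mixer's gearstick into third

## Task

Shift the tube mixer into third gear by pushing its gearstick with the fingertips: bring it to the crossbar of the H-shaped gate, push it across to the right-hand leg, then push it forward, away from the robot, fully home to the far end of that leg (the third slot). Only push, gently: do not pinch or grip the stick or its knob or force it against the gate. Leave everything else standing on and around the mixer where it is, and finish with the hand clear of the stick.

Things in the scene. Friction and masses are not known exactly. Their poses are not given: they have to be found in the camera images.
- mixer: fixed grey bench mixer, 200 (x) x 440 (y) x 110 mm tall (deck). Origin: on the table under the gate's centre; x forward (away from the robot), y left, z up. Housing from y = -150 to +290 mm. On the deck a rotor with orange-capped tubes, centre y = +205 mm, radius 82 mm, tops at z = 168 mm. The gearstick pivots inside at x = y = 0, z = 40 mm. A steel gate plate, 94 x 84 mm, lies around x = y = 0.
- gate_centre (a point): centre of the H-shaped opening, on the gate plate's top, 120 mm above the table. Two legs along mixer x, centred 18 mm left and right, 16 mm wide, from x = -31 to +31 mm, joined by a crossbar along y, 18 mm wide, at x = 0. Steel tongues between the legs stop the stick. Seen from the robot: first slot = left far, second = left near, third = right far, fourth = right near.
- third_end (a point): the far end of the right leg: where the stick's axis passes, at the level of the gate plate's top, when fully home in the third slot, 26 mm forward and 18 mm right of gate_centre
- knob (a point): black rounded knob of the gearstick, 33 mm at its widest, on a steel rod of 10 mm diameter. The point is on the stick's axis, 160 mm from its pivot, z = 200 mm when upright; the knob reaches 24 mm below and 23 mm above it. In the mixer's frame: x = 0.160 sin(fore), y = -0.160 sin(across) cos(fore), z = 0.040 + 0.160 cos(across) cos(fore).
- across (a joint): sideways lean of the gearstick, rad: positive to the right (mixer -y), range -0.257 to 0.257. In the left leg -0.257 to about -0.205, in the right leg about 0.205 to 0.257 (knob 33 to 41 mm right of the middle). Starts in the left leg. Firm end stops. Stays where it is left; about 1.4 N at the knob moves it.
- fore (a joint): forward lean of the gearstick, rad: positive forward (mixer +x, away from the robot), from -0.31 (near end of a leg) to 0.31 (far end). Only within about -0.05 to 0.05 (knob within 8 mm of the middle) is it in the crossbar, free to move across. Starts anywhere along the left leg. Stays where it is left; about 1.4 N at the knob moves it.
- jar: squat white screw-cap jar, 54 mm diameter, 55 mm tall, standing on the mixer's deck to the right of the gate; origin: centre of its underside
- cap: loose orange tube cap, 34 mm diameter, 15 mm tall, lying on the deck near the gate's near left corner; origin: centre of its underside
- bottle: white bottle with blue cap, 60 mm diameter, 150 mm tall, standing on the table to the right of the mixer; origin: centre of its underside
- beaker: glass beaker, 68 mm diameter, 85 mm tall, standing on the table to the right of the mixer; origin: centre of its underside
- sleeve: aluminium sleeve, 38 mm diameter, 24 mm bore, 30 mm tall, standing on the deck behind and to the left of the gate; origin: centre of its underside
- spatula: flat steel lab spatula, 140 mm long, 9 to 20 mm wide, 5 mm thick, lying crosswise on the deck along its front edge, on the robot's side of the gate; origin: on its underside at mid-length

How it is judged:
By the outcome, as a careful person would: the job done as asked, in the order asked, and still so for the second after the job is handed in, with the robot touching nothing.
It also fails if it takes over 58 s, if anything falls off the work surface, if the arm or the gripper's body presses on something with over 40 N, if the wrist force passes 120 N, or if a joint passes its speed limit or range.

## Robot

A 6-joint arm with a two-finger parallel gripper is mounted at the origin on the work surface. World frame = base frame: x ahead of the robot, y to its left, z up, the work surface at z = 0. Lengths are in m, angles in rad, forces in N, time in s.
With the tool pointing down it reaches from about 0.225 to 0.725 m from the base axis. Payload 3.1 kg.
Tool frame: the origin (TCP) lies midway between the tips of the shut fingers; the grasp point (between the pads) lies 19 mm behind it (robot.hold_point_z is the distance from the TCP to the grasp point, in m); z points along the fingers, y is the line along which they close (so a half turn about z gives the same grasp; the last joint's range is limited). The gripper opens to 85 mm and grips with 20 to 120 N. Pads are 22 mm wide; open, the fingers measure 114 mm over their backs; the gripper's body (76 mm by 85 mm) begins 54 mm behind the grasp point. The pads swing forward as they close: fully open they stand 13 mm farther back than shut.
Start: joints at [-1.34, 0.048, 0.099, 1.622, 0, 1.443], TCP at [0.184, -0.492, 0.231] pointing down, gripper open.
Joint ranges: [-2.91, 2.91], [-0.99, 1.94], [-1.21, 1.42], [-2.12, 2.29], [-1.49, 1.47], [-3.14, 3.14]. Speed limits (rad/s): [2.79, 2.79, 3.14, 3.14, 3.14, 3.14].

## Interface

Orientations are given as a rotation vector (axis times angle).
In Python, from plant import sensors, imaging, finish_job, robot gives the robot as it stands. The module is installed in compiled form; this text tells all that it offers.
- The arm moves only by the tool drive_tool, never from a script. Its argument "moves" is a list of rows, each an object of numbers: "jaw": the gripper command: -1 is fully open, 1 is shut, values between are in proportion; "dx", "dy", "dz": the shift along the tool's x, y, z as a fraction of full scale; "spin": the turn about the tool's z as a fraction of full scale. A call has 1 to 5 rows; each row shifts and turns the commanded pose from where the row before left it, along the tool's axes as they then stand; what a row does not reach is not made up. Full scale, the value 1, is 800 mm for a shift and 0.5 rad for a turn. A row lasts 1/12 s, in which the tool goes at most 41.7 mm and 7.16 degrees, less where a joint would pass 70% of its speed; a pose out of reach is approached as far as the arm can. A call with a number of a shift or a turn outside -1 to 1 is refused whole. A call with a gripper value outside its range is refused whole. The fingers move at their own pace and stop on an object; "grip_force" is the grip in N (left out, the last holds). Time passes only in rows, so rows that do not move let the fingers close. It gives the time, the measured TCP pose, the force, the opening and the grip force at its end, in the units of the state.
- sensors.observe(): the state, without advancing time (a new reading comes with each control period).
- imaging.get_image(name): name is "side" or "top"; returns a dict with "pixels" (384x512x3 uint8, red, green, blue), "depth" (384x512 float32, m along the optical axis (not along the pixel's ray), 0 where there is no reading), "fx", "fy", "cx", "cy" (pixels), "origin" and "orientation" of the camera in the world. Camera axes: x right, y up, looking along -z (the intrinsics and any distortion apply to the point x, -y, -z); pixel columns grow to the right and rows downward; lengths in m; the calibration is good to about 2 mm. A picture is of the moment at which its call begins.
- finish_job(): hands the job in; it is judged then, once.
Trained networks look in the newest picture that a camera, given by its name, has taken for a name from the list of things; names that differ only in an ending like _2 or _b are one class to them, and where a whole thing is asked for, a point or a joint stands for the part that bears it (a point fixed in the world has none). Each returns a list of dicts, best first, with "confidence" (0 to 1); they miss things now and then, are a little off and sometimes report something else, mostly with a low value. They report only what shows in the picture. A call takes as long as a camera call.
- imaging.recognise(camera, label): "position" ([x, y, z] in m, in the coordinates of the camera as it stood for that picture, good to about 4 mm: the middle of the surface that is visible of it).
- imaging.mark_of(camera, label): "position" ([x, y, z] in m, in the coordinates of the camera as it stood for that picture, good to about 4 mm: a listed point, or the origin of a listed thing).
The state is a dict: "time_s": time; "joint_pos": joint angles; "qd": joint speeds; "joint_torque": joint torques, N m; "tcp_pos": TCP position; "orientation": TCP orientation; "force": force on the tool from outside, world axes, zero at the start; "moment": the same for the moment, N m; "width": opening from 0.0 (shut) to 1.0 (fully open); "grasp_force": force on a finger pad.
Only numpy, scipy, OpenCV 4.12 (cv2) and the standard library are available. Lean on these libraries where they do the work, as an engineer would, in place of code of your own. Each camera call takes 0.05 s, during which the arm holds its last target. There are 200 camera calls.

## Working session

There is one attempt and no reset: what is moved stays moved. The work goes in short steps, Python scripts to look and compute and a tool call to move; the robot and the scene stay as the last step left them, time stands still between calls to the robot, and variables do not carry over. Pictures are saved under pics/ and viewed, at most 10 in all, crops included, and the job is handed in when it is done.

Besides the shell and the picture viewer there is one more tool, called after "Call:" in YAML: its name, and indented under it one key for each argument. drive_tool: Moves the arm, as the interface text tells. Its arguments: {"type":"object","properties":{"moves":{"type":"array"},"grip_force":{"type":"number"}},"required":["moves"]}

```bash
mkdir -p pics
cat > h.py <<'E'
import numpy as np, cv2
from scipy.spatial.transform import Rotation as R
from plant import sensors, imaging, finish_job, robot
def rot(o):
    o=np.array(o,float)
    return o if o.shape==(3,3) else (R.from_rotvec(o).as_matrix() if o.size==3 else R.from_quat(o).as_matrix())
def look(n,save=None):
    im=imaging.get_image(n)
    if save: cv2.imwrite('pics/'+save,im['pixels'][:,:,::-1])
    return im
def w(im,p): return np.array(im['origin'])+rot(im['orientation'])@np.array(p)
def marks(im,n,l,f=None):
    return [(np.round(w(im,d['position']),4).tolist(),round(d['confidence'],2)) for d in (f or imaging.mark_of)(n,l)[:2]]
def px(im,P):
    c=rot(im['orientation']).T@(np.array(P)-im['origin']); return im['cx']+im['fx']*c[0]/-c[2], im['cy']-im['fy']*c[1]/-c[2]
E
python3 - <<'E'
from h import *
s=sensors.observe();print(s)
for n in('top','side'):
    im=look(n,n+'0.png'); print(n,im['origin'],im['orientation'],im['fx'])
    for l in('mixer','gate_centre','third_end','knob','jar','cap','bottle','beaker','sleeve','spatula'): print(l,marks(im,n,l))
E
```

```text
{'time_s': 0.0, 'joint_pos': array([-1.33979887e+00,  4.87348015e-02,  9.75587239e-02,  1.62197278e+00,
        3.67661322e-06,  1.44299652e+00]), 'qd': array([-1.63691824e-05,  1.81307770e-04,  1.35161472e-03,  6.92895616e-04,
        9.48037962e-04,  6.85133042e-04]), 'joint_torque': array([ 9.87407361e-05, -3.38777304e+01,  3.20016432e+01,  2.00445374e-02,
       -4.66564779e-05, -3.59677472e-06]), 'tcp_pos': array([ 0.18420082, -0.49097052,  0.23010583]), 'orientation': array([-3.08886190e+00, -5.60159891e-01,  1.84685654e-04]), 'force': array([-0.53247432,  0.00885629,  0.363153  ]), 'moment': array([-0.03754623,  0.00921451,  0.03547023]), 'grasp_force': 0.0, 'width': 1.0016074894532756}
top [ 0.5190812  -0.02585315  0.84475449] [ 0.06513946 -0.07742061 -1.55477503] 373.5966379264995
mixer [([0.5925, 0.0621, -0.0034], 0.75), ([0.5161, 0.1362, 0.1109], 0.46)]
gate_centre [([0.5912, 0.062, 0.1183], 0.77)]
third_end [([0.6129, 0.0412, 0.1187], 0.57), ([0.5083, 0.0164, 0.1114], 0.41)]
knob [([0.5863, 0.1022, 0.1959], 0.94), ([0.6413, -0.1759, -0.0005], 0.65)]
jar []
cap [([0.5477, -0.1285, 0.0048], 0.68), ([0.5186, 0.1408, 0.1095], 0.53)]
bottle [([0.5449, -0.1299, -0.0003], 0.66)]
beaker [([0.6437, -0.1742, -0.0014], 0.93)]
sleeve [([0.6613, 0.1136, 0.112], 0.66)]
spatula [([0.5085, 0.0143, 0.109], 0.57)]
side [0.46156392 0.53314366 0.7172547 ] [ 0.15019013 -1.16188226 -2.66869806] 440.9766810716541
mixer [([0.5928, 0.0603, -0.0013], 0.78)]
gate_centre [([0.5902, 0.0616, 0.1185], 0.86), ([0.5168, 0.1365, 0.111], 0.48)]
third_end [([0.6174, 0.0382, 0.12], 0.74)]
knob [([0.5836, 0.0953, 0.1927], 0.83)]
jar [([0.5842, -0.0579, 0.1099], 0.69)]
cap [([0.519, 0.1355, 0.1089], 0.87)]
bottle []
beaker [([0.6416, -0.1766, -0.0016], 0.67)]
sleeve [([0.6619, 0.1167, 0.111], 0.6)]
spatula [([0.5113, 0.0072, 0.1123], 0.94)]
```

View pics/top0.png

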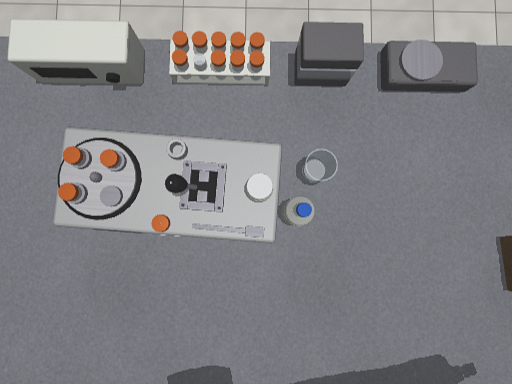

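View pics/side0.png

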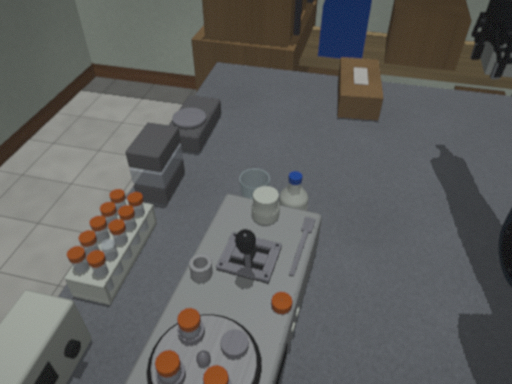

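The top picture shows the mixer with deck corners at about (66,129), (281,144), (274,240) and (54,226). The knob is at (176,183), left of the gate at (203,187). The jar is at (260,187), the spatula at (228,230) and the cap at (160,223). The side view agrees: knob at (245,240), rod leaning left. Next I'll get the mixer's yaw and the knob's fore position.

Run:
```python
from h import *
im=look('top')
def bp(u,v,z):
    d=rot(im['orientation'])@np.array([(u-im['cx'])/im['fx'],-(v-im['cy'])/im['fy'],-1]); o=np.array(im['origin']); return o+d*(z-o[2])/d[2]
for p in [(66,129),(281,144),(274,240),(54,226)]: print(bp(*p,.11).round(4))
print('gate corners',[bp(*p,.12).round(4).tolist() for p in [(183,161),(226,164),(222,212),(180,209)]])
# deck-plane points from depth
d=im['depth']; H,W=d.shape; v,u=np.mgrid[:H,:W]
P=np.stack([(u-im['cx'])/im['fx']*d,-(v-im['cy'])/im['fy']*d,-d],-1)@rot(im['orientation']).T+im['origin']
m=(abs(P[...,2]-.11)<.006)&(d>0)&(P[...,0]<.75)&(abs(P[...,1])<.5)
m=m.astype('uint8'); n,l,s,c=cv2.connectedComponentsWithStats(m); k=1+s[1:,4].argmax(); q=P[l==k][:,:2].astype('float32')
r=cv2.minAreaRect(q*1000);print(r)
k=P[(P[...,2]>.18)&(P[...,2]<.3)&(abs(P[...,0]-.59)<.06)&(abs(P[...,1]-.09)<.06)];print('knob',k.mean(0),k.max(0),k.min(0),len(k))
for l in('knob','gate_centre','mixer'): print(l,marks(im,'top',l))
i2=look('side')
for l in('knob','gate_centre','mixer'): print(l,marks(i2,'side',l))
```

```text
[0.7007 0.3389 0.11  ]
[ 0.6773 -0.0907  0.11  ]
[ 0.4869 -0.0783  0.11  ]
[0.5079 0.3508 0.11  ]
gate corners [[0.6382, 0.102, 0.12], [0.6336, 0.0178, 0.12], [0.5397, 0.0236, 0.12], [0.5443, 0.1049, 0.12]]
((595.45703125, 132.34771728515625), (437.53594970703125, 198.8778076171875), 86.39127349853516)
knob [0.58572641 0.09761057 0.21070664] [0.60313521 0.11550447 0.21951365] [0.57064691 0.08334664 0.18132866] 330
knob [([0.5868, 0.0985, 0.1946], 0.76)]
gate_centre [([0.5914, 0.0623, 0.119], 0.79), ([0.5068, 0.0106, 0.1096], 0.46)]
mixer [([0.5925, 0.0616, -0.0028], 0.77), ([0.5917, 0.0596, 0.1172], 0.38)]
knob [([0.5823, 0.0978, 0.192], 0.93)]
gate_centre [([0.5874, 0.0667, 0.1188], 0.89)]
mixer [([0.5923, 0.0606, -0.0004], 0.92), ([0.6383, -0.1772, -0.0028], 0.18)]
```

Call:
drive_tool:
  moves:
    - {"jaw": 1, "dz": -0.03, "spin": -0.23}
    - {"jaw": 1, "spin": -0.23}
    - {"jaw": 1, "spin": -0.23}
    - {"jaw": 1, "spin": -0.23}
    - {"jaw": 1, "spin": -0.23}
  grip_force: 20

```text
$.moves[0]: bad value
```

Call:
drive_tool:
  moves:
    - {"jaw": 1, "spin": -0.23}
    - {"jaw": 1, "spin": -0.23}
    - {"jaw": 1, "spin": -0.23}
    - {"jaw": 1, "spin": -0.23}
    - {"jaw": 1, "spin": -0.23}

```text
$.moves[0]: bad value
```

Call:
drive_tool:
  moves:
    - {"jaw": 1, "dx": 0, "dy": 0, "dz": -0.03, "spin": -0.23}
    - {"jaw": 1, "dx": 0, "dy": 0, "dz": 0, "spin": -0.23}
    - {"jaw": 1, "dx": 0, "dy": 0, "dz": 0, "spin": -0.23}
    - {"jaw": 1, "dx": 0, "dy": 0, "dz": 0, "spin": -0.23}
    - {"jaw": 1, "dx": 0, "dy": 0, "dz": 0, "spin": -0.23}
  grip_force: 20

```text
time_s: 1.92
tcp_pos: [0.1844, -0.4917, 0.2556]
orientation: [2.801, 1.422, -0.0]
force: [-0.0, 0.4, 0.2]
width: 0.301
grasp_force: 0.0
```

Call:
drive_tool:
  moves:
    - {"jaw": 1, "dx": 0, "dy": 0, "dz": 0, "spin": -0.23}
    - {"jaw": 1, "dx": 0, "dy": 0, "dz": 0, "spin": -0.23}
    - {"jaw": 1, "dx": 0, "dy": 0, "dz": 0, "spin": -0.23}
    - {"jaw": 1, "dx": 0, "dy": 0, "dz": 0, "spin": -0.23}
    - {"jaw": 1, "dx": 0, "dy": 0, "dz": 0, "spin": -0.23}

```text
time_s: 2.33
tcp_pos: [0.1843, -0.4916, 0.2553]
orientation: [-2.283, -2.158, -0.0]
force: [-0.1, 0.2, -0.4]
width: -0.001
grasp_force: 0.0
```

Call:
drive_tool:
  moves:
    - {"jaw": 1, "dx": 0.038, "dy": 0.0197, "dz": 0, "spin": 0}
    - {"jaw": 1, "dx": 0.038, "dy": 0.0197, "dz": 0, "spin": 0}
    - {"jaw": 1, "dx": 0.038, "dy": 0.0197, "dz": 0, "spin": 0}
    - {"jaw": 1, "dx": 0.038, "dy": 0.0197, "dz": 0, "spin": 0}
    - {"jaw": 1, "dx": 0.038, "dy": 0.0197, "dz": 0, "spin": 0}

```text
time_s: 2.75
tcp_pos: [0.2729, -0.3434, 0.2554]
orientation: [2.29, 2.15, 0.0]
force: [0.3, -0.8, 0.8]
width: -0.003
grasp_force: 0.0
```

Call:
drive_tool:
  moves:
    - {"jaw": 1, "dx": 0.038, "dy": 0.0197, "dz": 0, "spin": 0}
    - {"jaw": 1, "dx": 0.038, "dy": 0.0197, "dz": 0, "spin": 0}
    - {"jaw": 1, "dx": 0.038, "dy": 0.0197, "dz": 0, "spin": 0}
    - {"jaw": 1, "dx": 0.038, "dy": 0.0197, "dz": 0, "spin": 0}
    - {"jaw": 1, "dx": 0.038, "dy": 0.0197, "dz": 0, "spin": 0}

```text
time_s: 3.17
tcp_pos: [0.361, -0.1964, 0.2556]
orientation: [2.289, 2.15, 0.0]
force: [0.6, -1.1, 0.1]
width: -0.002
grasp_force: 0.0
```

Call:
drive_tool:
  moves:
    - {"jaw": 1, "dx": 0.038, "dy": 0.0197, "dz": 0, "spin": 0}
    - {"jaw": 1, "dx": 0.038, "dy": 0.0197, "dz": 0, "spin": 0}
    - {"jaw": 1, "dx": 0.038, "dy": 0.0197, "dz": 0, "spin": 0}
    - {"jaw": 1, "dx": 0.038, "dy": 0.0197, "dz": 0, "spin": 0}
    - {"jaw": 1, "dx": 0.038, "dy": 0.0197, "dz": 0, "spin": 0}

```text
time_s: 3.58
tcp_pos: [0.4492, -0.0494, 0.2556]
orientation: [2.288, 2.151, 0.001]
force: [0.9, -1.8, 0.4]
width: -0.006
grasp_force: 0.0
```

Call:
drive_tool:
  moves:
    - {"jaw": 1, "dx": 0.038, "dy": 0.0197, "dz": 0, "spin": 0}
    - {"jaw": 1, "dx": 0.038, "dy": 0.018, "dz": 0, "spin": 0}
    - {"jaw": 1, "dx": 0.038, "dy": 0.018, "dz": 0, "spin": 0}
    - {"jaw": 1, "dx": 0.038, "dy": 0.018, "dz": 0, "spin": 0}
    - {"jaw": 1, "dx": 0, "dy": 0, "dz": 0, "spin": 0}

```text
time_s: 4.0
tcp_pos: [0.5167, 0.0714, 0.2542]
orientation: [-2.282, -2.157, -0.003]
force: [-0.7, -0.3, -0.2]
width: -0.003
grasp_force: 0.0
```

Call:
drive_tool:
  moves:
    - {"jaw": 1, "dx": 0.0388, "dy": 0.01, "dz": 0, "spin": 0}
    - {"jaw": 1, "dx": 0, "dy": 0, "dz": 0.03, "spin": 0}
    - {"jaw": 1, "dx": 0, "dy": 0, "dz": 0.03, "spin": 0}
    - {"jaw": 1, "dx": 0, "dy": 0, "dz": 0.03, "spin": 0}
    - {"jaw": 1, "dx": 0, "dy": 0, "dz": 0, "spin": 0}

```text
time_s: 4.42
tcp_pos: [0.5211, 0.0967, 0.1772]
orientation: [-2.284, -2.147, 0.013]
force: [-0.9, 0.8, -1.3]
width: -0.006
grasp_force: 0.0
```

```bash
cat >> h.py <<'E'
G=np.array([.591,.062]); TH=-.06
def mx(p): d=np.array(p[:2])-G; c,s=np.cos(TH),np.sin(TH); return np.round(np.array([c*d[0]+s*d[1],-s*d[0]+c*d[1],p[2]])*1000,1)
def rep(save=None):
    s=sensors.observe(); print('t',s['time_s'],'tcp mixer mm',mx(s['tcp_pos']),'F',s['force'].round(1))
    for n in('side','top'):
        im=look(n,(n+save) if save else None)
        for f in(imaging.mark_of,imaging.recognise):
            print(n,f.__name__,[(mx(p).tolist(),c) for p,c in marks(im,n,'knob',f)])
E
python3 -c "
from h import *
rep('1.png')
a=cv2.imread('pics/side1.png')[150:350,150:420];b=cv2.imread('pics/top1.png')[90:290,100:370]
cv2.imwrite('pics/c1.png',cv2.resize(np.vstack([a,b]),None,fx=1.45,fy=1.45,interpolation=2))"
```

```text
t 4.4167 tcp mixer mm [-71.8  30.4 177.2] F [-0.9  0.8 -1.3]
side call [([-6.8, 30.0, 193.4], 0.57)]
side call [([-14.4, 41.5, 201.7], 0.79)]
top call [([-8.5, 37.6, 193.2], 0.62)]
top call [([-4.8, -109.5, 168.0], 0.24)]
```

View pics/c1.png

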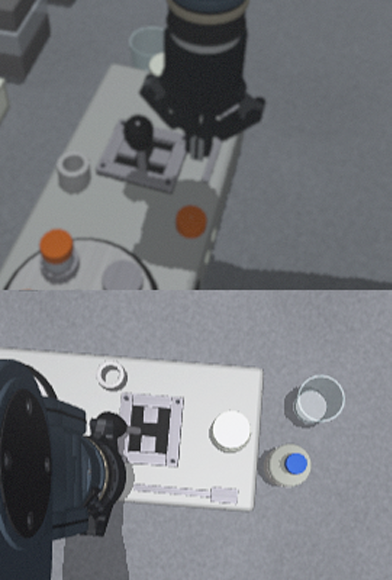

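The tilted side view shows the gripper's knuckles sticking out along the closing axis towards the knob. For forward pushes I'll turn the hand a quarter turn so that the knuckles lie sideways.

Call:
drive_tool:
  moves:
    - {"jaw": 1, "dx": 0, "dy": 0, "dz": -0.045, "spin": 0}
    - {"jaw": 1, "dx": 0, "dy": 0, "dz": -0.045, "spin": -0.2}
    - {"jaw": 1, "dx": 0, "dy": 0, "dz": 0, "spin": -0.24}
    - {"jaw": 1, "dx": 0, "dy": 0, "dz": 0, "spin": -0.24}
    - {"jaw": 1, "dx": 0, "dy": 0, "dz": 0, "spin": -0.24}

```text
time_s: 5.13
tcp_pos: [0.5263, 0.097, 0.2586]
orientation: [1.728, 2.618, 0.005]
force: [0.9, 0.6, -0.1]
width: -0.002
grasp_force: 0.0
```

Call:
drive_tool:
  moves:
    - {"jaw": 1, "dx": 0, "dy": 0, "dz": 0, "spin": -0.24}
    - {"jaw": 1, "dx": 0, "dy": 0, "dz": 0, "spin": -0.24}
    - {"jaw": 1, "dx": 0, "dy": 0, "dz": 0, "spin": -0.24}
    - {"jaw": 1, "dx": 0, "dy": 0, "dz": 0, "spin": -0.24}
    - {"jaw": 1, "dx": 0, "dy": 0, "dz": 0, "spin": -0.24}

```text
time_s: 5.55
tcp_pos: [0.5256, 0.097, 0.2573]
orientation: [0.878, 3.013, 0.002]
force: [0.5, 0.1, 0.2]
width: -0.0
grasp_force: 0.0
```

Call:
drive_tool:
  moves:
    - {"jaw": 1, "dx": 0, "dy": 0, "dz": 0, "spin": -0.24}
    - {"jaw": 1, "dx": 0, "dy": 0, "dz": 0, "spin": -0.24}
    - {"jaw": 1, "dx": 0, "dy": 0, "dz": 0, "spin": -0.24}
    - {"jaw": 1, "dx": 0, "dy": 0, "dz": 0, "spin": -0.06}
    - {"jaw": 1, "dx": 0, "dy": 0, "dz": 0, "spin": 0}

```text
time_s: 5.97
tcp_pos: [0.5256, 0.097, 0.2572]
orientation: [0.286, 3.125, 0.001]
force: [-0.4, 0.4, 0.2]
width: -0.003
grasp_force: 0.0
```

```bash
python3 -c "
from h import *
s=sensors.observe();print(s['joint_pos'].round(2),rot(s['orientation']).round(3)[:,0])
rep()"
```

```text
[ 0.06  0.08  0.18  1.67 -0.    0.24] [-0.983  0.182 -0.003]
t 5.9667 tcp mixer mm [-67.4  31.  257.2] F [-0.4  0.4  0.2]
side call [([-8.6, 34.2, 192.8], 0.65)]
side call [([-11.9, 41.4, 204.5], 0.83)]
top call [([-6.4, 35.9, 192.2], 0.73), ([64.0, -233.2, -0.8], 0.24)]
top call [([-8.7, 33.9, 212.7], 0.79)]
```

Call:
drive_tool:
  moves:
    - {"jaw": 1, "dx": 0, "dy": 0, "dz": 0, "spin": -0.24}
    - {"jaw": 1, "dx": 0, "dy": 0.006, "dz": 0.032, "spin": 0}
    - {"jaw": 1, "dx": 0, "dy": 0, "dz": 0.032, "spin": 0}
    - {"jaw": 1, "dx": 0, "dy": 0, "dz": 0.03, "spin": 0}
    - {"jaw": 1, "dx": 0, "dy": 0, "dz": 0, "spin": 0}

```text
time_s: 6.68
tcp_pos: [0.5214, 0.1017, 0.1739]
orientation: [-0.099, -3.129, 0.002]
force: [-0.6, -0.1, -1.1]
width: 0.001
grasp_force: 0.0
```

Call:
drive_tool:
  moves:
    - {"jaw": 1, "dx": -0.014, "dy": 0, "dz": 0, "spin": 0}
    - {"jaw": 1, "dx": -0.014, "dy": 0, "dz": 0, "spin": 0}
    - {"jaw": 1, "dx": 0, "dy": 0, "dz": 0, "spin": 0}
    - {"jaw": 1, "dx": 0, "dy": 0, "dz": 0, "spin": 0}

```text
time_s: 7.02
tcp_pos: [0.5481, 0.1004, 0.1813]
orientation: [0.099, 3.139, 0.0]
force: [-0.3, 0.1, -0.0]
width: 0.001
grasp_force: 0.0
```

```bash
python3 -c "
from h import *
s=sensors.observe();print(rot(s['orientation']).round(3)[:,0])
rep('2.png')
cv2.imwrite('pics/c2.png',cv2.resize(cv2.imread('pics/side2.png')[180:330,170:370],None,fx=3,fy=3,interpolation=2))"
```

```text
[-0.998  0.063 -0.001]
t 7.0167 tcp mixer mm [-45.2  35.8 181.3] F [-0.3  0.1 -0. ]
side call [([-12.9, 29.6, 192.0], 0.57)]
side call [([-13.6, 42.7, 203.3], 0.67)]
top call [([-7.8, 37.9, 194.7], 0.54), ([-0.0, -109.6, 107.8], 0.51)]
top call [([63.2, 52.4, 141.8], 0.71), ([-2.4, 23.6, 208.8], 0.58)]
```

View pics/c2.png

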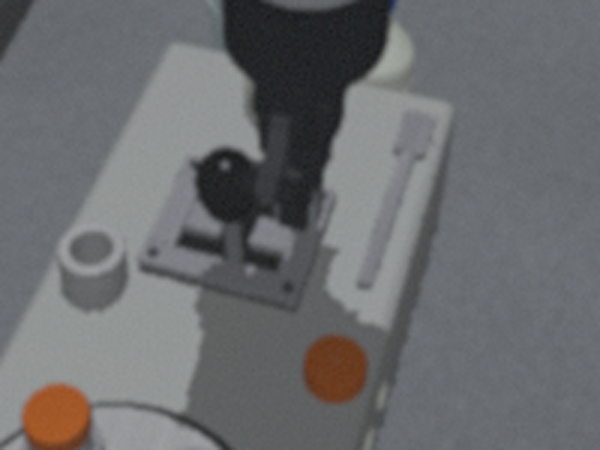

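The knob, at about (225,185) in the crop, stands just ahead of the closed fingertips with a small gap. I'll push gently forward to the crossbar.

Call:
drive_tool:
  moves:
    - {"jaw": 1, "dx": -0.005, "dy": 0, "dz": 0, "spin": 0}
    - {"jaw": 1, "dx": -0.004, "dy": 0, "dz": 0, "spin": 0}
    - {"jaw": 1, "dx": -0.004, "dy": 0, "dz": 0, "spin": 0}
    - {"jaw": 1, "dx": -0.004, "dy": 0, "dz": 0, "spin": 0}
    - {"jaw": 1, "dx": 0, "dy": 0, "dz": 0, "spin": 0}

```text
time_s: 7.73
tcp_pos: [0.5613, 0.0997, 0.1799]
orientation: [-0.099, -3.139, -0.0]
force: [-0.9, 0.4, 0.2]
width: 0.0
grasp_force: 0.5
```

Call:
drive_tool:
  moves:
    - {"jaw": 1, "dx": -0.002, "dy": 0, "dz": 0, "spin": 0}
    - {"jaw": 1, "dx": -0.002, "dy": 0, "dz": 0, "spin": 0}
    - {"jaw": 1, "dx": 0, "dy": 0, "dz": 0, "spin": 0}

```text
time_s: 7.98
tcp_pos: [0.5643, 0.0995, 0.1801]
orientation: [-0.099, -3.14, -0.0]
force: [-1.7, 0.3, 0.7]
width: 0.0
grasp_force: 0.6
```

```bash
python3 -c "
from h import *
rep('3.png')"
```

```text
t 7.9833 tcp mixer mm [-28.9  35.8 180.1] F [-1.7  0.3  0.7]
side call [([-6.3, 30.7, 193.1], 0.56)]
side call [([-4.7, 43.5, 196.9], 0.71)]
top call []
top call [([-3.0, 22.4, 150.1], 0.56)]
```

Call:
drive_tool:
  moves:
    - {"jaw": 1, "dx": 0.02, "dy": 0, "dz": 0, "spin": 0}
    - {"jaw": 1, "dx": 0.01, "dy": 0, "dz": -0.03, "spin": 0}
    - {"jaw": 1, "dx": 0, "dy": 0, "dz": -0.035, "spin": 0}
    - {"jaw": 1, "dx": 0, "dy": 0, "dz": -0.035, "spin": 0}
    - {"jaw": 1, "dx": 0, "dy": 0, "dz": 0, "spin": 0.24}

```text
time_s: 8.7
tcp_pos: [0.5428, 0.101, 0.2669]
orientation: [0.289, 3.117, 0.002]
force: [-0.1, 0.1, 0.3]
width: -0.001
grasp_force: 0.0
```

Call:
drive_tool:
  moves:
    - {"jaw": 1, "dx": 0, "dy": 0, "dz": 0, "spin": 0.24}
    - {"jaw": 1, "dx": 0, "dy": 0, "dz": 0, "spin": 0.24}
    - {"jaw": 1, "dx": 0, "dy": 0, "dz": 0, "spin": 0.24}
    - {"jaw": 1, "dx": 0, "dy": 0, "dz": 0, "spin": 0.24}
    - {"jaw": 1, "dx": 0, "dy": 0, "dz": 0, "spin": 0.24}

```text
time_s: 9.12
tcp_pos: [0.5407, 0.1008, 0.2602]
orientation: [1.207, 2.899, 0.0]
force: [0.2, -0.2, -0.4]
width: 0.001
grasp_force: 0.0
```

Call:
drive_tool:
  moves:
    - {"jaw": 1, "dx": 0, "dy": 0, "dz": 0, "spin": 0.24}
    - {"jaw": 1, "dx": 0, "dy": 0, "dz": 0, "spin": 0.24}
    - {"jaw": 1, "dx": 0, "dy": 0, "dz": 0, "spin": 0.24}
    - {"jaw": 1, "dx": 0, "dy": 0, "dz": 0, "spin": 0.24}
    - {"jaw": 1, "dx": 0, "dy": 0, "dz": 0, "spin": 0.24}

```text
time_s: 9.53
tcp_pos: [0.5407, 0.1008, 0.2601]
orientation: [2.01, 2.413, 0.001]
force: [-0.2, -0.3, -0.4]
width: -0.0
grasp_force: 0.0
```

Call:
drive_tool:
  moves:
    - {"jaw": 1, "dx": 0, "dy": 0, "dz": 0, "spin": 0.24}
    - {"jaw": 1, "dx": 0, "dy": 0, "dz": 0, "spin": 0.02}
    - {"jaw": 1, "dx": 0, "dy": 0, "dz": 0, "spin": 0}

```text
time_s: 9.78
tcp_pos: [0.5405, 0.1008, 0.2601]
orientation: [2.153, 2.287, 0.0]
force: [-0.1, -0.2, -0.8]
width: -0.004
grasp_force: 0.0
```

```bash
python3 -c "
from h import *
s=sensors.observe();print(rot(s['orientation']).round(3)[:,0])
rep('4.png')"
```

```text
[-0.06   0.998 -0.   ]
t 9.7833 tcp mixer mm [-52.7  35.7 260.1] F [-0.1 -0.2 -0.8]
side call [([-4.0, 34.5, 192.7], 0.64)]
side call [([-7.6, 39.8, 205.0], 0.93), ([-77.5, 75.9, 126.2], 0.47)]
top call [([-4.0, 36.1, 192.9], 0.64)]
top call [([-5.1, 33.3, 212.3], 0.79)]
```

Call:
drive_tool:
  moves:
    - {"jaw": 1, "dx": 0, "dy": 0, "dz": 0, "spin": 0.24}
    - {"jaw": 1, "dx": 0.03, "dy": 0, "dz": 0, "spin": 0}
    - {"jaw": 1, "dx": 0.028, "dy": 0.01, "dz": 0, "spin": 0}
    - {"jaw": 1, "dx": 0, "dy": 0.025, "dz": 0, "spin": 0}
    - {"jaw": 1, "dx": 0, "dy": 0.027, "dz": 0, "spin": 0}

```text
time_s: 10.5
tcp_pos: [0.5927, 0.1457, 0.2607]
orientation: [2.285, 2.155, 0.001]
force: [1.3, -0.5, -0.3]
width: 0.001
grasp_force: 0.0
```

Call:
drive_tool:
  moves:
    - {"jaw": 1, "dx": 0, "dy": 0, "dz": 0.033, "spin": 0}
    - {"jaw": 1, "dx": 0, "dy": 0, "dz": 0.033, "spin": 0}
    - {"jaw": 1, "dx": 0, "dy": 0, "dz": 0.032, "spin": 0}
    - {"jaw": 1, "dx": 0, "dy": 0, "dz": 0, "spin": 0}
    - {"jaw": 1, "dx": 0, "dy": 0, "dz": 0, "spin": 0}

```text
time_s: 10.92
tcp_pos: [0.5911, 0.144, 0.1795]
orientation: [-2.287, -2.15, 0.007]
force: [0.3, -0.5, 0.2]
width: -0.003
grasp_force: 0.0
```

```bash
python3 -c "
from h import *
s=sensors.observe();print(rot(s['orientation']).round(3)[:,0])
rep('5.png')
cv2.imwrite('pics/c5.png',cv2.resize(cv2.imread('pics/side5.png')[150:350,130:370],None,fx=2.5,fy=2.5,interpolation=2))"
```

```text
[ 0.062  0.998 -0.001]
t 10.9167 tcp mixer mm [ -4.8  81.8 179.5] F [ 0.3 -0.5  0.2]
side call [([-7.3, 32.9, 190.7], 0.6)]
side call [([-10.0, 23.3, 130.8], 0.57), ([-22.1, 128.3, 109.0], 0.4)]
top call [([-1.0, 36.0, 193.2], 0.83), ([-77.8, -55.2, 106.7], 0.42)]
top call [([-2.9, 31.1, 212.1], 0.94)]
```

View pics/c5.png

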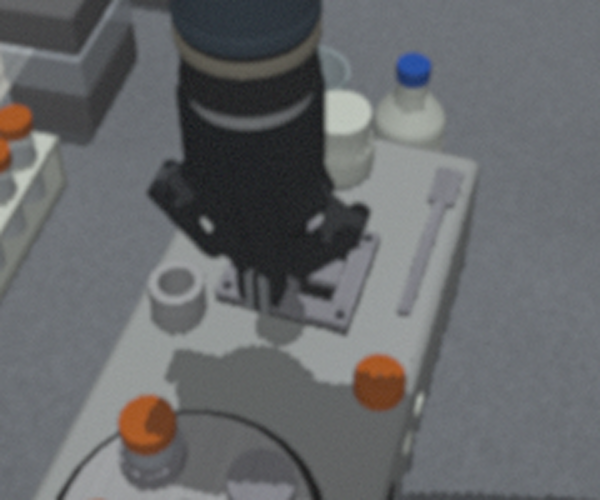

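The hand, lower centre, now stands left of the knob and is clear of the sleeve at (178,290) and the cap. I'll push right.

Call:
drive_tool:
  moves:
    - {"jaw": 1, "dx": -0.01, "dy": 0, "dz": 0, "spin": 0}
    - {"jaw": 1, "dx": -0.008, "dy": 0, "dz": 0, "spin": 0}
    - {"jaw": 1, "dx": -0.006, "dy": 0, "dz": 0, "spin": 0}
    - {"jaw": 1, "dx": -0.006, "dy": 0, "dz": 0, "spin": 0}
    - {"jaw": 1, "dx": -0.006, "dy": 0, "dz": 0, "spin": 0}

```text
time_s: 11.63
tcp_pos: [0.5911, 0.1152, 0.1822]
orientation: [-2.289, -2.151, -0.002]
force: [0.1, 1.7, 0.2]
width: 0.001
grasp_force: 1.0
```

```bash
python3 -c "
from h import *
rep('6.png')"
```

```text
t 11.6333 tcp mixer mm [ -3.1  53.1 182.2] F [0.1 1.7 0.2]
side call [([-80.3, 71.0, 111.7], 0.5), ([27.4, -23.1, 119.7], 0.45)]
side call [([-76.3, -65.1, 114.1], 0.48)]
top call [([-3.6, 24.5, 196.5], 0.57)]
top call [([-5.6, 19.0, 214.4], 0.53)]
```

Call:
drive_tool:
  moves:
    - {"jaw": 1, "dx": -0.007, "dy": 0, "dz": 0, "spin": 0}
    - {"jaw": 1, "dx": -0.007, "dy": 0, "dz": 0, "spin": 0}
    - {"jaw": 1, "dx": -0.007, "dy": 0, "dz": 0, "spin": 0}
    - {"jaw": 1, "dx": -0.007, "dy": 0, "dz": 0, "spin": 0}
    - {"jaw": 1, "dx": -0.007, "dy": 0, "dz": 0, "spin": 0}

```text
time_s: 12.35
tcp_pos: [0.5892, 0.0869, 0.1819]
orientation: [2.289, 2.151, 0.001]
force: [-0.0, 2.1, 1.1]
width: 0.002
grasp_force: 0.8
```

Call:
drive_tool:
  moves:
    - {"jaw": 1, "dx": -0.007, "dy": 0, "dz": 0, "spin": 0}
    - {"jaw": 1, "dx": -0.007, "dy": 0, "dz": 0, "spin": 0}
    - {"jaw": 1, "dx": -0.007, "dy": 0, "dz": 0, "spin": 0}
    - {"jaw": 1, "dx": -0.005, "dy": 0, "dz": 0, "spin": 0}
    - {"jaw": 1, "dx": 0, "dy": 0, "dz": 0, "spin": 0}

```text
time_s: 12.77
tcp_pos: [0.5877, 0.0653, 0.1815]
orientation: [2.29, 2.15, -0.002]
force: [-0.1, 0.8, 0.6]
width: 0.003
grasp_force: 0.0
```

```bash
python3 -c "
from h import *
rep('7.png')"
```

```text
t 12.7667 tcp mixer mm [ -3.5   3.1 181.5] F [-0.1  0.8  0.6]
side call [([-6.0, -28.4, 190.2], 0.45)]
side call [([-10.8, -97.9, 124.0], 0.49), ([-9.6, -18.9, 134.4], 0.42)]
top call [([-6.2, -24.7, 198.0], 0.75)]
top call [([-7.2, -28.7, 217.9], 0.5)]
```

Call:
drive_tool:
  moves:
    - {"jaw": 1, "dx": -0.005, "dy": 0, "dz": 0, "spin": 0}
    - {"jaw": 1, "dx": -0.004, "dy": 0, "dz": 0, "spin": 0}
    - {"jaw": 1, "dx": -0.004, "dy": 0, "dz": 0, "spin": 0}
    - {"jaw": 1, "dx": -0.003, "dy": 0, "dz": 0, "spin": 0}
    - {"jaw": 1, "dx": 0, "dy": 0, "dz": 0, "spin": 0}

```text
time_s: 13.48
tcp_pos: [0.5869, 0.0534, 0.1816]
orientation: [-2.29, -2.151, 0.001]
force: [0.9, 0.5, -0.4]
width: -0.001
grasp_force: 0.2
```

```bash
python3 -c "
from h import *
rep('8.png')"
```

```text
t 13.4833 tcp mixer mm [ -3.6  -8.8 181.6] F [ 0.9  0.5 -0.4]
side call [([-7.6, -40.1, 192.7], 0.61), ([1.6, -116.6, 112.3], 0.43)]
side call []
top call [([-3.3, -35.8, 194.2], 0.44)]
top call [([-6.5, -43.7, 212.6], 0.44)]
```

Call:
drive_tool:
  moves:
    - {"jaw": 1, "dx": 0.02, "dy": 0, "dz": 0, "spin": 0}
    - {"jaw": 1, "dx": 0.01, "dy": 0, "dz": -0.03, "spin": 0}
    - {"jaw": 1, "dx": 0, "dy": 0, "dz": -0.035, "spin": 0}
    - {"jaw": 1, "dx": 0, "dy": 0, "dz": -0.035, "spin": 0}
    - {"jaw": 1, "dx": 0, "dy": -0.03, "dz": 0, "spin": 0}

```text
time_s: 14.2
tcp_pos: [0.5706, 0.0791, 0.2673]
orientation: [2.283, 2.145, 0.014]
force: [0.7, -0.1, 1.1]
width: 0.0
grasp_force: 0.0
```

Call:
drive_tool:
  moves:
    - {"jaw": 1, "dx": -0.01, "dy": -0.04, "dz": 0, "spin": 0}
    - {"jaw": 1, "dx": -0.03, "dy": 0, "dz": 0, "spin": 0}
    - {"jaw": 1, "dx": -0.026, "dy": 0, "dz": 0, "spin": 0}
    - {"jaw": 1, "dx": 0, "dy": 0, "dz": 0, "spin": -0.24}
    - {"jaw": 1, "dx": 0, "dy": 0, "dz": 0, "spin": -0.24}

```text
time_s: 14.62
tcp_pos: [0.5292, 0.0275, 0.2621]
orientation: [2.01, 2.413, 0.0]
force: [-0.1, 0.6, 0.8]
width: -0.001
grasp_force: 0.0
```

Call:
drive_tool:
  moves:
    - {"jaw": 1, "dx": 0, "dy": 0, "dz": 0, "spin": -0.24}
    - {"jaw": 1, "dx": 0, "dy": 0, "dz": 0, "spin": -0.24}
    - {"jaw": 1, "dx": 0, "dy": 0, "dz": 0, "spin": -0.24}
    - {"jaw": 1, "dx": 0, "dy": 0, "dz": 0, "spin": -0.24}
    - {"jaw": 1, "dx": 0, "dy": 0, "dz": 0, "spin": -0.24}

```text
time_s: 15.03
tcp_pos: [0.5295, 0.0286, 0.262]
orientation: [1.204, 2.901, -0.0]
force: [0.7, -0.8, -0.0]
width: 0.001
grasp_force: 0.0
```

Call:
drive_tool:
  moves:
    - {"jaw": 1, "dx": 0, "dy": 0, "dz": 0, "spin": -0.24}
    - {"jaw": 1, "dx": 0, "dy": 0, "dz": 0, "spin": -0.24}
    - {"jaw": 1, "dx": 0, "dy": 0, "dz": 0, "spin": -0.24}
    - {"jaw": 1, "dx": 0, "dy": 0, "dz": 0, "spin": -0.24}
    - {"jaw": 1, "dx": 0, "dy": 0, "dz": 0, "spin": -0.24}

```text
time_s: 15.45
tcp_pos: [0.5295, 0.0286, 0.262]
orientation: [0.293, 3.127, -0.001]
force: [-0.2, 0.2, -0.8]
width: -0.003
grasp_force: 0.0
```

Call:
drive_tool:
  moves:
    - {"jaw": 1, "dx": 0, "dy": 0, "dz": 0, "spin": -0.24}
    - {"jaw": 1, "dx": 0, "dy": 0, "dz": 0, "spin": 0}

```text
time_s: 15.62
tcp_pos: [0.5295, 0.0286, 0.2619]
orientation: [0.111, 3.139, -0.001]
force: [-0.8, -0.1, 0.9]
width: 0.0
grasp_force: 0.0
```

```bash
python3 -c "
from h import *
s=sensors.observe();print(rot(s['orientation']).round(3)[:,0])
rep('9.png')
cv2.imwrite('pics/c9.png',cv2.resize(cv2.imread('pics/top9.png')[100:260,120:320],None,fx=3,fy=3,interpolation=2))"
```

```text
[-0.997  0.071 -0.   ]
t 15.6167 tcp mixer mm [-59.4 -37.  261.9] F [-0.8 -0.1  0.9]
side call [([-7.9, -38.0, 192.0], 0.72)]
side call [([-7.8, -29.5, 198.1], 0.92)]
top call [([-33.6, -194.9, 2.7], 0.71)]
top call [([22.6, -99.4, 110.2], 0.24), ([71.7, -242.1, 36.5], 0.21)]
```

View pics/c9.png

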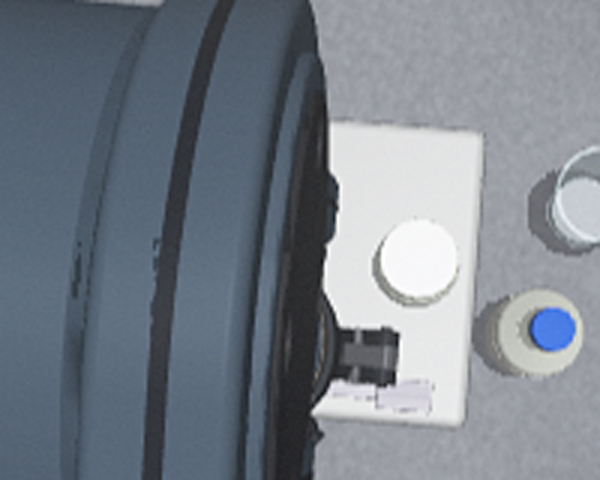

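Fingers are in line behind the stick, which the hand hides from the top camera. The right knuckle points at the jar's side, so I'll check its height over the jar.

Run:
```python
from h import *
t=sensors.observe()['tcp_pos']; im=look('side'); d=im['depth']; v,u=np.mgrid[:384,:512]
P=np.stack([(u-im['cx'])/im['fx']*d,-(v-im['cy'])/im['fy']*d,-d],-1)@rot(im['orientation']).T+im['origin']-t
P=P[(d>0)&(P[...,2]>-.02)&(np.hypot(P[...,0],P[...,1])<.1)]
r=abs(P[:,1])
for a in range(0,90,10):
    q=P[(r>=a/1e3)&(r<(a+10)/1e3)]
    if len(q): print(a,len(q),'min z above tip',np.percentile(q[:,2],[0,2]).round(3))
```

```text
0 589 min z above tip [-0.003  0.002]
10 1630 min z above tip [0.005 0.014]
20 3053 min z above tip [0.044 0.095]
30 3357 min z above tip [0.047 0.099]
40 168 min z above tip [0.061 0.062]
50 209 min z above tip [0.071 0.074]
60 20 min z above tip [0.085 0.085]
```

Call:
drive_tool:
  moves:
    - {"jaw": 1, "dx": 0, "dy": 0, "dz": 0.035, "spin": 0.02}
    - {"jaw": 1, "dx": 0, "dy": 0, "dz": 0.035, "spin": 0}
    - {"jaw": 1, "dx": 0, "dy": 0, "dz": 0.034, "spin": 0}
    - {"jaw": 1, "dx": 0, "dy": 0, "dz": 0, "spin": 0}
    - {"jaw": 1, "dx": 0, "dy": 0, "dz": 0, "spin": 0}

```text
time_s: 16.38
tcp_pos: [0.5277, 0.0288, 0.1767]
orientation: [-0.131, -3.134, -0.0]
force: [-0.4, -0.6, 0.0]
width: 0.0
grasp_force: 0.0
```

Call:
drive_tool:
  moves:
    - {"jaw": 1, "dx": -0.01, "dy": 0, "dz": 0, "spin": 0}
    - {"jaw": 1, "dx": -0.01, "dy": 0, "dz": 0, "spin": 0}
    - {"jaw": 1, "dx": -0.007, "dy": 0, "dz": 0, "spin": 0}
    - {"jaw": 1, "dx": -0.007, "dy": 0, "dz": 0, "spin": 0}
    - {"jaw": 1, "dx": -0.007, "dy": 0, "dz": 0, "spin": 0}

```text
time_s: 16.8
tcp_pos: [0.5633, 0.0258, 0.1799]
orientation: [0.13, 3.137, -0.0]
force: [-2.2, -0.7, 1.3]
width: -0.001
grasp_force: 0.8
```

```bash
python3 -c "
from h import *
rep('10.png')"
```

```text
t 16.8 tcp mixer mm [-25.5 -37.8 179.9] F [-2.2 -0.7  1.3]
side call [([-4.7, -40.9, 194.0], 0.96), ([-77.1, -58.0, 110.7], 0.67)]
side call [([-5.8, -25.6, 186.4], 0.7)]
top call [([64.8, -233.2, -1.3], 0.72)]
top call []
```

Call:
drive_tool:
  moves:
    - {"jaw": 1, "dx": -0.007, "dy": 0, "dz": 0, "spin": 0}
    - {"jaw": 1, "dx": -0.007, "dy": 0, "dz": 0, "spin": 0}
    - {"jaw": 1, "dx": -0.007, "dy": 0, "dz": 0, "spin": 0}
    - {"jaw": 1, "dx": -0.007, "dy": 0, "dz": 0, "spin": 0}
    - {"jaw": 1, "dx": -0.007, "dy": 0, "dz": 0, "spin": 0}

```text
time_s: 17.52
tcp_pos: [0.5904, 0.0239, 0.1782]
orientation: [-0.13, -3.138, -0.001]
force: [-1.5, 0.9, -0.3]
width: -0.001
grasp_force: 0.8
```

Call:
drive_tool:
  moves:
    - {"jaw": 1, "dx": -0.005, "dy": 0, "dz": 0, "spin": 0}
    - {"jaw": 1, "dx": -0.005, "dy": 0, "dz": 0, "spin": 0}
    - {"jaw": 1, "dx": -0.004, "dy": 0, "dz": 0, "spin": 0}
    - {"jaw": 1, "dx": 0, "dy": 0, "dz": 0, "spin": 0}

```text
time_s: 17.85
tcp_pos: [0.6017, 0.0226, 0.178]
orientation: [-0.13, -3.139, 0.0]
force: [-0.6, 0.5, -0.6]
width: 0.002
grasp_force: 0.4
```

```bash
python3 -c "
from h import *
rep('11.png')"
```

```text
t 17.85 tcp mixer mm [ 13.  -38.7 178. ] F [-0.6  0.5 -0.6]
side call [([34.5, -37.9, 185.3], 0.69), ([-74.1, -54.9, 110.2], 0.39)]
side call [([25.9, -26.6, 179.2], 0.69)]
top call []
top call []
```

Call:
drive_tool:
  moves:
    - {"jaw": 1, "dx": -0.003, "dy": 0, "dz": 0, "spin": 0}
    - {"jaw": 1, "dx": -0.003, "dy": 0, "dz": 0, "spin": 0}
    - {"jaw": 1, "dx": 0, "dy": 0, "dz": 0, "spin": 0}

```text
time_s: 18.4
tcp_pos: [0.6061, 0.0224, 0.1783]
orientation: [-0.13, -3.139, -0.0]
force: [-1.6, -0.1, -0.7]
width: -0.0
grasp_force: 0.6
```

Call:
drive_tool:
  moves:
    - {"jaw": 1, "dx": -0.0025, "dy": 0, "dz": 0, "spin": 0}
    - {"jaw": 1, "dx": 0, "dy": 0, "dz": 0, "spin": 0}

```text
time_s: 18.57
tcp_pos: [0.6081, 0.0222, 0.1783]
orientation: [-0.13, -3.139, -0.0]
force: [-1.9, -0.3, -0.4]
width: -0.007
grasp_force: 0.6
```

TCP x is about 19.4 mm and the force is still only friction, so I'll creep on.

Call:
drive_tool:
  moves:
    - {"jaw": 1, "dx": -0.002, "dy": 0, "dz": 0, "spin": 0}
    - {"jaw": 1, "dx": 0, "dy": 0, "dz": 0, "spin": 0}

```text
time_s: 18.73
tcp_pos: [0.6097, 0.0221, 0.1784]
orientation: [-0.13, -3.139, -0.0]
force: [-1.8, -0.2, -0.4]
width: 0.0
grasp_force: 0.6
```

Call:
drive_tool:
  moves:
    - {"jaw": 1, "dx": -0.0015, "dy": 0, "dz": 0, "spin": 0}
    - {"jaw": 1, "dx": 0, "dy": 0, "dz": 0, "spin": 0}

```text
time_s: 18.9
tcp_pos: [0.6103, 0.022, 0.1783]
orientation: [-0.13, -3.138, -0.0]
force: [-2.0, 0.8, -0.3]
width: 0.001
grasp_force: 1.2
```

Call:
drive_tool:
  moves:
    - {"jaw": 1, "dx": -0.0012, "dy": 0, "dz": 0, "spin": 0}
    - {"jaw": 1, "dx": 0, "dy": 0, "dz": 0, "spin": 0}

```text
time_s: 19.07
tcp_pos: [0.611, 0.022, 0.1782]
orientation: [-0.13, -3.137, -0.0]
force: [-3.6, 0.7, 0.2]
width: -0.001
grasp_force: 1.8
```

Call:
drive_tool:
  moves:
    - {"jaw": 1, "dx": -0.0012, "dy": 0, "dz": 0, "spin": 0}
    - {"jaw": 1, "dx": 0, "dy": 0, "dz": 0, "spin": 0}

```text
time_s: 19.23
tcp_pos: [0.6117, 0.022, 0.178]
orientation: [-0.13, -3.136, -0.0]
force: [-5.4, 1.2, -0.7]
width: 0.002
grasp_force: 2.5
```

The force is rising, so the stick is on the end stop. I'll back off and clear.

Call:
drive_tool:
  moves:
    - {"jaw": 1, "dx": 0.01, "dy": 0, "dz": 0, "spin": 0}
    - {"jaw": 1, "dx": 0.04, "dy": 0, "dz": 0, "spin": 0}
    - {"jaw": 1, "dx": 0.04, "dy": 0, "dz": -0.02, "spin": 0}
    - {"jaw": 1, "dx": 0, "dy": 0, "dz": -0.045, "spin": 0}
    - {"jaw": 1, "dx": 0, "dy": 0, "dz": -0.045, "spin": 0}

```text
time_s: 19.65
tcp_pos: [0.5365, 0.0279, 0.2618]
orientation: [-0.13, -3.129, 0.0]
force: [2.4, -0.5, 1.6]
width: -0.001
grasp_force: 0.0
```

Call:
drive_tool:
  moves:
    - {"jaw": 1, "dx": 0.045, "dy": 0, "dz": 0, "spin": 0}
    - {"jaw": 1, "dx": 0.045, "dy": 0, "dz": 0, "spin": 0}
    - {"jaw": 1, "dx": 0.045, "dy": 0, "dz": 0, "spin": 0}
    - {"jaw": 1, "dx": 0.045, "dy": 0, "dz": 0, "spin": 0}
    - {"jaw": 1, "dx": 0, "dy": 0, "dz": 0, "spin": 0}

```text
time_s: 20.07
tcp_pos: [0.3932, 0.0401, 0.2679]
orientation: [0.129, 3.137, -0.0]
force: [0.7, 0.4, -0.5]
width: -0.001
grasp_force: 0.0
```

Run:
```python
from h import *
rep('12.png')
im=look('top')
for l in('jar','cap','bottle','beaker','sleeve','spatula'): print(l,marks(im,'top',l))
cv2.imwrite('pics/c12.png',cv2.resize(np.hstack([cv2.imread('pics/top12.png')[100:270,120:320],cv2.imread('pics/side12.png')[160:330,150:350]]),None,fx=2,fy=2,interpolation=2))
```

```text
t 20.0667 tcp mixer mm [-196.1  -33.7  267.9] F [ 0.7  0.4 -0.5]
side call [([44.7, -36.7, 185.0], 0.67)]
side call [([35.4, -27.8, 187.8], 0.58)]
top call [([46.7, -32.7, 186.2], 0.73), ([-33.8, -190.9, 1.4], 0.19)]
top call [([45.1, -30.6, 202.6], 0.71), ([-2.6, -110.7, 164.9], 0.17)]
jar [([0.5859, -0.0458, 0.1119], 0.89)]
cap [([0.5175, 0.1402, 0.1072], 0.57)]
bottle [([0.5467, -0.1312, 0.0021], 0.87)]
beaker [([0.6397, -0.1746, -0.0022], 0.61)]
sleeve [([0.66, 0.1103, 0.1121], 0.82), ([0.6425, -0.1764, -0.0026], 0.17)]
spatula [([0.5074, 0.0121, 0.1105], 0.59), ([0.5479, -0.13, -0.0], 0.23)]
```

View pics/c12.png

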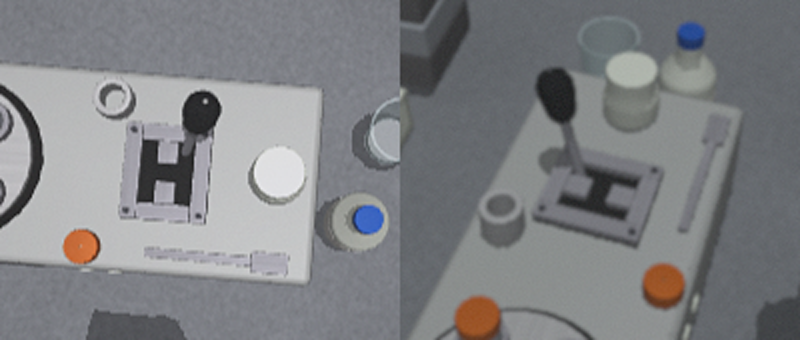

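The picture shows the knob at (202,108) over the far end of the right leg, and every other object where it was; the jar is still at (260,187) in the full image. The knob is measured at x ≈ 46 mm against 48.8 mm fully home, which is within vision error, and I felt the stop.

```bash
python3 -c "
from h import *
print(finish_job())"
```

```text
the job is handed in; nothing more can be done
None
```

The mixer is in third gear: I pushed the stick across the crossbar and forward until it met the end stop at about 5 N. The hand is clear, the final picture shows nothing else moved, and the job was handed in at about 20 s of the 58 s allowed.

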